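Pack two plaster stamps on end and close the box

ROBOT

A 6-joint arm with a two-finger parallel gripper is mounted at the origin on the work surface. World frame = base frame: x ahead of the robot, y to its left, z up, the work surface at z = 0. Lengths are in m, angles in rad, forces in N, time in s.
With the tool pointing down it reaches from about 0.35 to 0.975 m from the base axis. Payload 4.9 kg.
Tool frame: the origin (TCP) lies at the very end of the fingers, on their centre line; the grasp point (between the pads) lies 19 mm behind it; z points along the fingers, y is the line along which they close (so a half turn about z gives the same grasp; the last joint's range is limited). The gripper opens to 85 mm and grips with 20 to 120 N. Pads are 22 mm wide; open, the fingers measure 114 mm over their backs; the gripper's body (76 mm by 85 mm) begins 54 mm behind the grasp point. The pads swing forward as they close: fully open they stand 13 mm farther back than shut.
Start: joints at [1.058, 0.053, 1.613, -0, 1.476, -0.119], TCP at [0.24, 0.577, 0.231] pointing down, gripper open.
Joint ranges: [-3.01, 3.01], [-1.01, 2.22], [0.06, 2.58], [-1.02, 4.17], [0.09, 2.62], [-3.14, 3.14]. Speed limits (rad/s): [2.57, 2.57, 3.14, 3.14, 3.14, 3.14].

INTERFACE

Orientations are given as a rotation vector (axis times angle).
In Python, from station import get_obs, get_image, get_calibration, finish_job gives the robot as it stands.
- The arm moves only by the tool servo_tool, never from a script. Its argument "increments" is a list of rows, each a list of 5 numbers: the opening, from 0 (shut) to 1 (fully open), then the shift along the tool's x, y, z in mm, then the turn about the tool's z in degrees. In form: [[jaw, tx, ty, tz, spin], ...]. A call has 1 to 12 rows; each row shifts and turns the commanded pose from where the row before left it, along the tool's axes as they then stand; what a row does not reach is not made up. A row lasts 1/8 s, in which the tool goes at most 62.5 mm and 10.7 degrees, less where a joint would pass 70% of its speed; a pose out of reach is approached as far as the arm can. A call is refused whole if a number of a shift passes 62.5 or a number of a turn 10.7, either way. A call with a gripper value outside its range is refused whole. The fingers move at their own pace and stop on an object; "force" is the grip in N (left out, the last holds). Time passes only in rows, so rows that do not move let the fingers close. It gives the time, the measured TCP pose, the force, the opening and the grip force at its end, in the units of the state.
- get_obs(): the state, without advancing time (a new reading comes with each control period).
- get_image(name): name is "side" or "top" or "wrist"; returns the picture (384x512x3 uint8, red, green, blue); there is no depth.
- get_calibration(name): a dict with "fx", "fy", "cx", "cy" (pixels), "R" (3x3) and "t" (3): a world point X has camera coordinates R X + t; the wrist camera has in their place "mount" (4x4, takes a point from camera to tool coordinates, whose origin is the TCP and whose axes are the flange's). Camera axes: x right, y down, z forward; pixel columns grow to the right and rows downward; lengths in m; the calibration is good to about 2 mm. A picture is of the moment at which its call begins: read the wrist's pose just before it. get_calibration takes no time and is no camera call.
- finish_job(): hands the job in; it is judged then, once.
The state is a dict: "t": time; "q": joint angles; "dq": joint speeds; "effort": joint torques, N m; "tool_pos": TCP position; "tool_rot": TCP orientation; "contact_force": force on the tool from outside, world axes, zero at the start; "wrist_torque": the same for the moment, N m; "opening": finger opening in m; "grip_force": force on a finger pad.
Only numpy, scipy, OpenCV 4.12 (cv2) and the standard library are available. Lean on these libraries where they do the work, as an engineer would, in place of code of your own. Each camera call takes 0.05 s, during which the arm holds its last target. There are 200 camera calls.

TASK

Pack the two white plaster stamps, one standing and one lying, in the open wooden box: stand each one, carved end up, fully home on the floor of the pocket that fits it (the wide flat stamp in the longer, slimmer pocket, the stout one in the other), then lower the lid until it is shut, without slamming it. The plaster is brittle, so set the stamps down gently rather than letting them fall or topple; the pockets are deep, with finger room only at a stamp's two broad faces, so a lying stamp must first be stood up on the table and taken again by those faces from above. Leave the other things on the table where they are.

Things in the scene. Friction and masses are not known exactly. Their poses are not given: they have to be found in the camera images.
- wide_stamp: white plaster stamp, the wide flat one: a block 78 long x 64 wide x 30 mm thick, one end carved with ridges 8 mm proud (86 mm overall), 0.18 kg, lying on a broad face, z up. Origin: centre of one 64 mm broad face, 39 mm from the plain foot end; mid-axis at z = +15 mm. x along the length towards the carved end, y across the width, z through the thickness
- thick_stamp: white plaster stamp, the narrower, stouter one: a block 78 long x 46 wide x 40 mm thick, one end carved with ridges 8 mm proud (86 mm overall), 0.18 kg, at the start standing on its foot, x up. Origin: centre of one 46 mm broad face, 39 mm from the plain foot end; mid-axis at z = +20 mm. x along the length towards the carved end, y across the width, z through the thickness
- wide_stamp_foot (a point): centre of the plain foot end of the wide stamp (the end that goes down)
- thick_stamp_foot (a point): centre of the plain foot end of the stout stamp (the end that goes down)
- case: fixed wooden box 144 (x) x 148 (y) x 106 mm high, walls 8, floor 6 mm; origin under its centre, z up; lid hinged on top of its +x side. A 10 mm full-height divider makes two compartments side by side in y, each 128 mm long in x; cork ledges 44 mm above the table leave a slot pocket in mid-length. A seated stamp's top is 14 mm below the rim
- wide_pocket (a point): centre of the floor of the wide pocket, 6 mm above the table, 100 mm below the rim; the pocket is 36 mm along the case's x and 70 mm along its y, axes as the case's; the compartment above the ledges is 128 x 70 mm
- thick_pocket (a point): centre of the floor of the other pocket, 6 mm above the table, 100 mm below the rim; the pocket is 46 mm along the case's x and 52 mm along its y, axes as the case's; the compartment above the ledges is 128 x 52 mm
- lid (a joint): the lid's angle in rad: 0 shut, about 1.6 to 1.9 at the start (standing open), at most 1.95. Stiff hinge: it stays where it is left
- lid_hinge (a point): middle of the hinge line, 107 mm above the table on the case's +x side; the hinge line runs along the case's y. The lid is a plain board 154 mm long from the hinge, 148 mm wide, 8 mm thick, its inner face in the hinge line's plane
- lid_edge (a point): middle of the lid's free edge, on its inner face, 154 mm from the hinge; shut, it overhangs the case's -x side by 10 mm
- offcut_a: bystander: plaster offcut about 70 x 45 x 25 mm, origin under its centre
- offcut_b: bystander: plaster offcut about 60 x 40 x 20 mm, origin under its centre
- gouge: bystander: carving gouge lying between the stamps, 175 mm long along its x (from -100 to +76 mm), wooden handle 14 mm thick, origin under it
- tape_roll: bystander: blue roll of tape lying flat, 100 mm across, 24 mm high, origin under its centre
- water_cup: bystander: white cup 80 mm across, 90 mm high, origin under its centre
Mind the look-alikes: they are no part of the job. What is shaped like the wide_stamp but green or pink is not meant.

How it is judged:
On the way, in this order (a step that is already met when the one before it is completed fails the run):
1. both stamps stand in their own pockets, carved end up, foot on the floor (horizontal distance between wide_stamp_foot and wide_pocket below 0.008 m and z of each of wide_stamp_foot, thick_stamp_foot in the frame of case below 0.012 m and angle between each of wide_stamp, thick_stamp's own x axis and vertical below 0.22 rad and horizontal distance between thick_stamp_foot and thick_pocket below 0.008 m), for 0.1 s.
2. the lid is shut over them (value of joint lid below 0.04 rad), for 0.1 s.
At the end, for the whole second after the job is handed in: each stamp stands in its own pocket, carved end up within 0.22 rad of vertical, foot within 8 mm of the pocket's centre and within 6 mm of its floor, at rest; the lid is shut (under 0.04 rad) (all of step 1 and value of joint lid below 0.04 rad and linear speed of each of wide_stamp, thick_stamp below 0.03 m/s); the robot touches nothing.
It fails at once if a stamp falls or topples (moves at over 0.5 m/s while no finger touches it) ((linear speed of wide_stamp above 0.5 m/s and contact force between wide_stamp and the fingers below 0.1 N) or (linear speed of thick_stamp above 0.5 m/s and contact force between thick_stamp and the fingers below 0.1 N)).
It fails at once if the lid is slammed (closing faster than 3 rad/s in its last 0.15 rad) (value of joint lid below 0.15 rad and velocity of joint lid below -3 rad/s).
It fails at once if another thing on the table is moved more than 30 mm (distance of any of offcut_a, offcut_b, gouge, tape_roll, water_cup from where it was at the start of the episode above 0.03 m).
It also fails if it takes over 72 s, if anything falls off the work surface, if the arm or the gripper's body presses on something with over 40 N, if the wrist force passes 120 N, or if a joint passes its speed limit or range.

## Working session

There is one attempt and no reset: what is moved stays moved. The work goes in short steps, Python scripts to look and compute and a tool call to move; the robot and the scene stay as the last step left them, time stands still between calls to the robot, and variables do not carry over. Pictures are saved under pics/ and viewed, at most 10 in all, crops included, and the job is handed in when it is done.

Besides the shell and the picture viewer there is one more tool, called by a JSON object that holds its "name" and its "arguments", one argument or row to a line. servo_tool: Moves the arm, as the interface text tells. Its arguments: {"type":"object","properties":{"increments":{"type":"array"},"force":{"type":"number"}},"required":["increments"]}

```bash
mkdir -p pics; ls; python3 - <<'E'
from station import *
import cv2,numpy as np
a=get_image("top");b=get_image("side")
np.save("top0.npy",a);np.save("side0.npy",b)
cv2.imwrite("pics/top0.png",cv2.resize(a[:,:,::-1],(800,600),interpolation=cv2.INTER_CUBIC))
cv2.imwrite("pics/side0.png",cv2.resize(b[:,:,::-1],(800,600),interpolation=cv2.INTER_CUBIC))
for n in("top","side","wrist"):print(n,get_calibration(n))
print(get_obs())
E
```

```text
pics
top {'fx': 484.0234119111011, 'fy': 484.0234119111011, 'cx': 260.02737954620966, 'cy': 187.2963766846776, 'R': array([[-0.00604158, -0.99996897, -0.00505481],
       [-0.99221999,  0.0066232 , -0.12432064],
       [ 0.12435026,  0.00426439, -0.99222922]]), 't': array([0.07610047, 0.5441779 , 1.23072561])}
side {'fx': 476.95015753698556, 'fy': 476.95015753698556, 'cx': 250.33855625706306, 'cy': 189.9058176388834, 'R': array([[ 0.98126427, -0.1918953 ,  0.01722269],
       [-0.13905988, -0.76727719, -0.62605756],
       [ 0.13335208,  0.61193293, -0.77958663]]), 't': array([-0.51394781,  0.18526471,  1.22632377])}
wrist {'fx': 307.7514555335145, 'fy': 307.7514555335145, 'cx': 255.78709675322008, 'cy': 192.8462606860977, 'mount': array([[-1.00581798e-03, -9.51712192e-01, -3.06990050e-01,
         7.81890108e-02],
       [ 9.99999489e-01, -9.27454481e-04, -4.01145663e-04,
        -3.33970138e-04],
       [ 9.70559205e-05, -3.06990297e-01,  9.51712639e-01,
        -1.42425499e-01],
       [ 0.00000000e+00,  0.00000000e+00,  0.00000000e+00,
         1.00000000e+00]])}
{'t': 0.1, 'q': array([ 1.05801224e+00,  5.33280095e-02,  1.61416462e+00,  3.91970296e-05,
        1.47600339e+00, -1.19000990e-01]), 'dq': array([-2.62085889e-04, -8.48413864e-04, -3.04924854e-03, -4.61588368e-05,
       -1.69691786e-03,  8.72482684e-04]), 'effort': array([ 5.59727996e-04, -3.94904995e+01, -3.71362853e+01, -1.07682326e-04,
        3.92621267e-03,  6.49305122e-06]), 'tool_pos': array([0.23951295, 0.57667185, 0.23015818]), 'tool_rot': array([-6.14446882e-01, -3.08027653e+00,  2.82226606e-03]), 'contact_force': array([-0.14738866, -0.05194843,  0.08701121]), 'wrist_torque': array([-0.01110356, -0.01608605, -0.02818562]), 'grip_force': 0.0, 'opening': 0.08552691403721274}
```

View pics/top0.png

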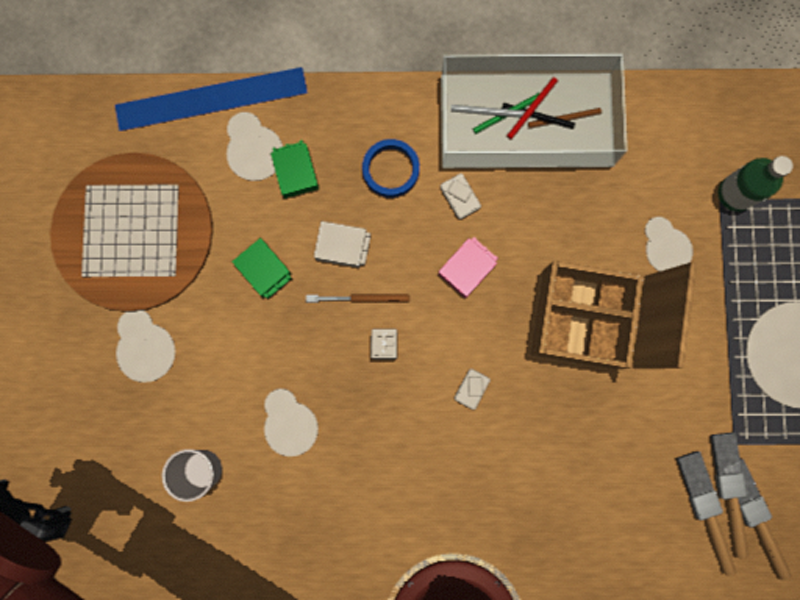

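View pics/side0.png

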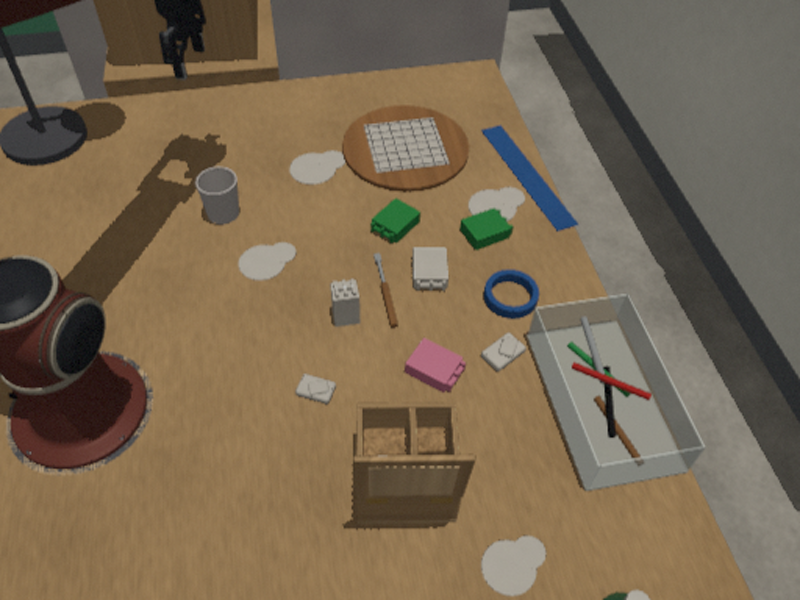

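The top view shows (in 800x600 pixels):
- **Lying white blocks:** (342,244) is largest and has ridges at its right end. (460,196) and (472,389) are the small offcuts with no ridges.
- **Coloured look-alikes:** green at (295,168) and (262,267), pink at (468,267).
- **Standing white block:** (384,344), which is the thick_stamp.
- **Case:** (585,315), with the lid open on its right. The lower compartment is the larger one.

The block at (342,244) fits the wide_stamp, being white with the right size and ridges. I'll confirm it in a crop.

```bash
cat > h.py <<'E'
from station import *
import cv2,numpy as np
from scipy.spatial.transform import Rotation as Rn
def cam(n,pose=None):
    c=get_calibration(n);K=np.array([[c['fx'],0,c['cx']],[0,c['fy'],c['cy']],[0,0,1]])
    if n=='wrist':
        T=np.eye(4);T[:3,:3]=Rn.from_rotvec(pose['tool_rot']).as_matrix();T[:3,3]=pose['tool_pos'];T=T@c['mount']
        return K,T[:3,:3].T,-T[:3,:3].T@T[:3,3]
    return K,c['R'],c['t']
def toplane(C,uv,z):
    K,R,t=C;uv=np.atleast_2d(np.array(uv,float))
    d=(R.T@np.linalg.inv(K)@np.c_[uv,np.ones(len(uv))].T).T;o=-R.T@t
    return o+d*((z-o[2])/d[:,2])[:,None]
def proj(C,X):
    K,R,t=C;p=(K@(R@np.atleast_2d(X).T+t[:,None])).T;return p[:,:2]/p[:,2:]
E
python3 - <<'E'
from h import *
a=np.load("top0.npy");C=cam("top")
hsv=cv2.cvtColor(a,cv2.COLOR_RGB2HSV)
m=((hsv[:,:,1]<60)&(hsv[:,:,2]>130)).astype(np.uint8)
n,l,s,c=cv2.connectedComponentsWithStats(m)
for i in range(1,n):
    if 100<s[i,4]<1500:
        cn=cv2.findContours((l==i).astype(np.uint8),0,2)[0][0];r=cv2.minAreaRect(cn)
        print(s[i],np.round(r[0],1),np.round(r[1],1),round(r[2],1),[toplane(C,r[0],z)[0].round(3) for z in(.03,.086)])
crop=lambda x0,y0,w,h,k:cv2.resize(a[y0:y0+h,x0:x0+w,::-1],None,fx=k,fy=k,interpolation=cv2.INTER_CUBIC)
o=np.zeros((600,800,3),np.uint8)
A=crop(190,130,80,110,5);B=crop(330,155,120,100,3.3)
o[:A.shape[0],:A.shape[1]]=A;o[:B.shape[0],400:400+B.shape[1]]=B
cv2.imwrite("pics/crop.png",o)
E
```

```text
[ 445    4   67   40 1381] [478.   23.5] [66. 39.] -0.0 [array([ 0.992, -0.525,  0.03 ]), array([ 0.965, -0.499,  0.086])]
[ 146   72   34   43 1067] [162.5  93. ] [42. 33.] 90.0 [array([0.803, 0.333, 0.03 ]), array([0.784, 0.322, 0.086])]
[495 100  12  12 116] [500.5 105.5] [11. 11.] 90.0 [array([ 0.761, -0.571,  0.03 ]), array([ 0.745, -0.543,  0.086])]
[282 112  25  28 393] [294.3 124.8] [25.  15.8] 59.0 [array([ 0.712, -0.02 ,  0.03 ]), array([ 0.698, -0.016,  0.086])]
[413 139  30  34 732] [426.3 154.3] [33.4 28.2] 74.1 [array([ 0.63 , -0.367,  0.03 ]), array([ 0.619, -0.347,  0.086])]
[202 142  35  28 738] [219.  155.8] [32.3 23.4] 10.0 [array([0.63 , 0.181, 0.03 ]), array([0.619, 0.176, 0.086])]
[  75  199   37   45 1258] [ 93. 221.] [44. 36.] 90.0 [array([0.46 , 0.508, 0.03 ]), array([0.456, 0.488, 0.086])]
[238 211  16  18 282] [245.5 219.5] [17. 15.] 90.0 [array([0.461, 0.111, 0.03 ]), array([0.458, 0.109, 0.086])]
[291 237  22  25 323] [301.7 248.6] [14.3 21.9] 26.6 [array([ 0.385, -0.034,  0.03 ]), array([ 0.385, -0.029,  0.086])]
[ 170  249   33   43 1073] [186. 270.] [42. 32.] 90.0 [array([0.332, 0.264, 0.03 ]), array([0.335, 0.255, 0.086])]
[104 288  33  33 443] [120. 304.] [32. 32.] 90.0 [array([0.248, 0.431, 0.03 ]), array([0.254, 0.415, 0.086])]
[461 303  16  16 206] [468.6 310.7] [14.5 14.4] 82.9 [array([ 0.226, -0.454,  0.03 ]), array([ 0.233, -0.431,  0.086])]
[444 314  18  18 211] [452.9 323. ] [14.5 14.9] 71.6 [array([ 0.196, -0.413,  0.03 ]), array([ 0.205, -0.391,  0.086])]
[475 318  18  19 203] [483.9 327.5] [15.  14.3] 66.8 [array([ 0.185, -0.49 ,  0.03 ]), array([ 0.194, -0.465,  0.086])]
```

View pics/crop.png

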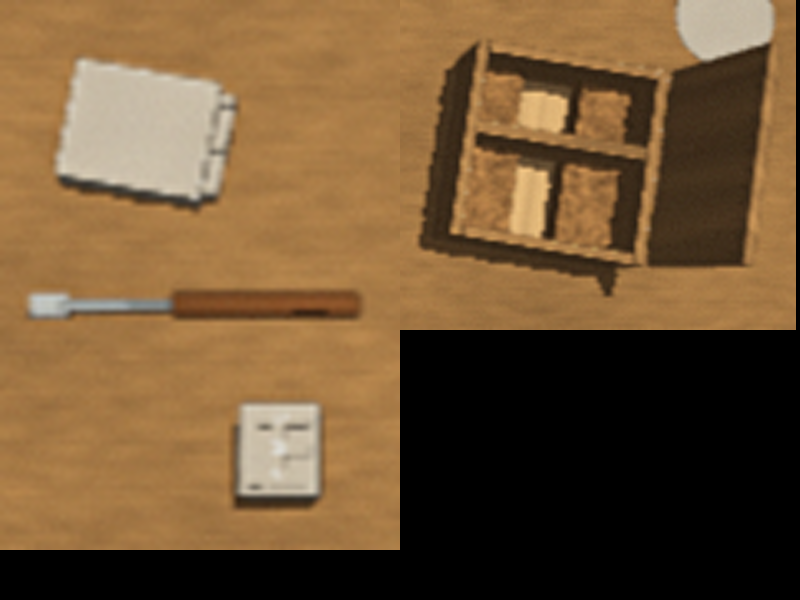

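The crop confirms it: the white ridged block at (219,156) in the raw image is the wide stamp, with its carved end to the right. The thick stamp stands at (246,219). The case's upper compartment is the small one (thick pocket) and the lower one is the wide pocket.

```bash
python3 - <<'E'
from h import *
C=cam("top");o=get_obs();R=Rn.from_rotvec(o['tool_rot']).as_matrix();print(R.round(3))
rim=[[355.8,167.1],[409.7,176.2],[404.2,234.4],[346.7,225.3]]
P=toplane(C,rim,.106);print(P.round(3),P.mean(0).round(3))
for i in range(4):
  d=P[(i+1)%4]-P[i];print(np.linalg.norm(d).round(3),np.degrees(np.arctan2(d[1],d[0])).round(1))
w=np.array([[80,58],[222,82],[200,198],[57,178]])/5+[190,130]
P=toplane(C,w,.03);print(P.round(3),P.mean(0).round(3))
for i in range(4):
  d=P[(i+1)%4]-P[i];print(np.linalg.norm(d).round(3),np.degrees(np.arctan2(d[1],d[0])).round(1))
w=np.array([[240,403],[322,403],[322,495],[237,495]])/5+[190,130]
P=toplane(C,w,.082);print(P.round(3),P.mean(0).round(3))
def rel(p): print((R.T@(np.array(p)-o['tool_pos'])*1000).round())
rel([.59,.17,.30]) 
E
```

```text
[[-0.923  0.384 -0.001]
 [ 0.384  0.923 -0.002]
 [ 0.    -0.002 -1.   ]]
[[ 0.584 -0.165  0.106]
 [ 0.561 -0.297  0.106]
 [ 0.418 -0.277  0.106]
 [ 0.441 -0.138  0.106]] [ 0.501 -0.219  0.106]
0.134 -100.1
0.144 172.1
0.141 80.6
0.146 -10.5
[[0.668 0.215 0.03 ]
 [0.655 0.14  0.03 ]
 [0.593 0.151 0.03 ]
 [0.604 0.227 0.03 ]] [0.63  0.183 0.03 ]
0.077 -100.2
0.063 169.5
0.076 81.6
0.066 -10.2
[[0.48  0.128 0.082]
 [0.48  0.087 0.082]
 [0.434 0.087 0.082]
 [0.434 0.129 0.082]] [0.457 0.108 0.082]
[-480. -241.  -70.]
```

{"name": "servo_tool", "arguments": {
  "increments": [
    [1, -51.7, -23.9, -2, 0],
    [1, -51.7, -23.9, -2, 0],
    [1, -51.7, -23.9, -2, 0],
    [1, -51.7, -23.9, -2, 0],
    [1, -51.7, -23.9, -2, 0],
    [1, -51.7, -23.9, -2, 0],
    [1, -51.7, -23.9, -2, 0],
    [1, -51.7, -23.9, -2, 0],
    [1, -51.7, -23.9, -2, 0],
    [1, -51.7, -23.9, -2, 0]
  ],
  "force": 20
}}

```text
t: 1.35
tool_pos: [0.6263, 0.1565, 0.2508]
tool_rot: [-0.615, -3.08, 0.0]
contact_force: [0.3, 1.2, 0.1]
opening: 0.0853
grip_force: 0.0
```

{"name": "servo_tool", "arguments": {
  "increments": [
    [1, 0, 0, 0, 9.6],
    [1, 0, 0, 0, 9.6],
    [1, 0, 0, 0, 9.6],
    [1, 0, 0, 0, 9.6],
    [1, 0, 0, 0, 9.6],
    [1, 0, 0, 0, 9.6],
    [1, 0, 0, 0, 9.6],
    [1, 0, 0, 0, 9.6],
    [1, 0, 0, 0, 0]
  ]
}}

```text
t: 2.48
tool_pos: [0.6252, 0.158, 0.2506]
tool_rot: [-2.393, -2.035, 0.001]
contact_force: [0.4, -0.0, 0.1]
opening: 0.0855
grip_force: 0.0
```

```bash
cat >> h.py <<'E'
def wr(name):
    o=get_obs();a=get_image("wrist");C=cam("wrist",o)
    cv2.imwrite(name,a[:,:,::-1]);return o,a,C
def blobs(a,C,z,lo=300,smax=60,vmin=120):
    hsv=cv2.cvtColor(a,cv2.COLOR_RGB2HSV);m=((hsv[:,:,1]<smax)&(hsv[:,:,2]>vmin)).astype(np.uint8)
    m=cv2.morphologyEx(m,cv2.MORPH_OPEN,np.ones((5,5)))
    n,l,s,c=cv2.connectedComponentsWithStats(m)
    for i in range(1,n):
        if s[i,4]>lo:
            cn=cv2.findContours((l==i).astype(np.uint8),0,2)[0][0][:,0].astype(float)
            W=toplane(C,cn,z);r=cv2.minAreaRect((W[:,:2]*1000).astype(np.float32))
            print("px",s[i].tolist(),"mm",np.round(r[0],1),np.round(r[1],1),round(r[2],1))
E
python3 - <<'E'
from h import *
o,a,C=wr("pics/w1.png");print(o['t'],o['tool_pos'].round(4),Rn.from_rotvec(o['tool_rot']).as_matrix().round(3).tolist())
blobs(a,C,.03)
E
```

```text
2.475 [0.6252 0.158  0.2506] [[0.161, 0.987, -0.001], [0.987, -0.161, -0.0], [-0.0, -0.001, -1.0]]
px [0, 65, 45, 79, 2786] mm [372.1 262.7] [94.5 48.1] 66.3
px [247, 103, 39, 33, 947] mm [644.6 205.5] [35.1 44.2] 78.3
px [504, 166, 8, 67, 359] mm [927.2  58.6] [ 8.7 90.5] 5.0
px [98, 226, 36, 25, 599] mm [427.5  86.8] [42.8 33.8] 0.4
px [375, 228, 123, 87, 7110] mm [841.  -43.4] [136.9 161. ] 89.5
px [314, 254, 32, 38, 786] mm [707.7 -11.3] [51.8 41.9] 29.4
```

View pics/w1.png

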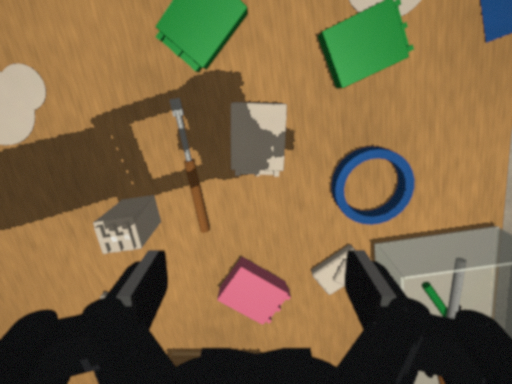

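The wrist view shows the wide stamp, partly in the arm's shadow, with corners around (231,103), (286,103), (283,176) and (231,173). The thick stamp is at (125,225), the gouge at (190,165) and the tape at (373,185).

```bash
python3 - <<'E'
from h import *
o=get_obs();C=cam("wrist",o)
P=toplane(C,[[231,103],[286.5,103.5],[283,176],[231,173.5]],.03);print(P.round(3),P.mean(0).round(3))
a=cv2.imread("pics/w1.png");g=a[80:200,200:320];cv2.imwrite("pics/w1c.png",cv2.resize(g,None,fx=5,fy=5,interpolation=cv2.INTER_CUBIC))
print(proj(C,[[.626,.158,.03]]))
E
```

```text
[[0.609 0.23  0.03 ]
 [0.671 0.219 0.03 ]
 [0.655 0.135 0.03 ]
 [0.593 0.149 0.03 ]] [0.632 0.183 0.03 ]
[[256.34960252 161.82718742]]
```

View pics/w1c.png

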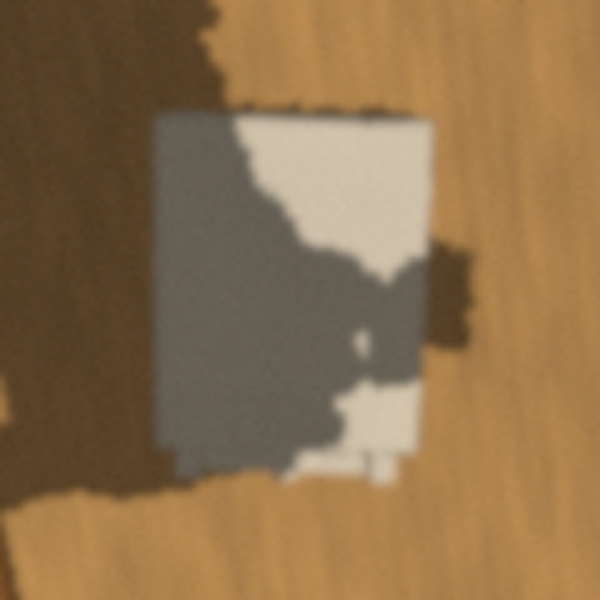

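{"name": "servo_tool", "arguments": {
  "increments": [
    [1, 5, 1, 50, 0],
    [1, 0, 0, 50, 0],
    [1, 0, 0, 50, 0],
    [1, 0, 0, 40, 0],
    [1, 0, 0, 25, 0],
    [1, 0, 0, 15, 0],
    [1, 0, 0, 12, 0],
    [1, 0, 0, 6, 0],
    [1, 0, 0, 0, 0]
  ]
}}

```text
t: 3.65
tool_pos: [0.6276, 0.1629, 0.0036]
tool_rot: [2.395, 2.033, 0.001]
contact_force: [-0.5, 0.0, 0.3]
opening: 0.0856
grip_force: 0.0
```

{"name": "servo_tool", "arguments": {
  "increments": [
    [0.7, 0, 0, 0, 0],
    [0.6, 0, 0, 0, 0],
    [0.5, 0, 0, 0, 0],
    [0.5, 0, 0, 0, 0],
    [0.5, 0, 0, 0, 0]
  ],
  "force": 20
}}

```text
t: 4.28
tool_pos: [0.6282, 0.1629, 0.0045]
tool_rot: [2.395, 2.032, 0.002]
contact_force: [-0.9, -0.0, 6.1]
opening: 0.0632
grip_force: 24.2
```

{"name": "servo_tool", "arguments": {
  "increments": [
    [0.5, 0, 0, -8, 0],
    [0.5, 0, 0, -10, 0],
    [0.5, 0, 0, -12, 0],
    [0.5, 0, 0, -15, 0],
    [0.5, 0, 0, -15, 0],
    [0.5, 0, 0, -15, 0],
    [0.5, 0, 0, -15, 0],
    [0.5, 0, 0, 0, 0]
  ]
}}

```text
t: 5.28
tool_pos: [0.6287, 0.1631, 0.0956]
tool_rot: [2.394, 2.031, 0.005]
contact_force: [0.3, -0.6, -2.2]
opening: 0.0634
grip_force: 23.4
```

```bash
python3 - <<'E'
from h import *
o=get_obs();b=get_image("side");a=get_image("wrist")
k=lambda p:proj(cam("side"),p)[0].astype(int)
u,v=k(o['tool_pos']);c=b[max(v-90,0):v+90,u-90:u+90,::-1]
o2=np.hstack([cv2.resize(c,(400,400),interpolation=cv2.INTER_CUBIC),cv2.resize(a[184:,106:306,::-1],(400,400))])
cv2.imwrite("pics/l1.png",o2)
E
```

```text
(no output)
```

View pics/l1.png

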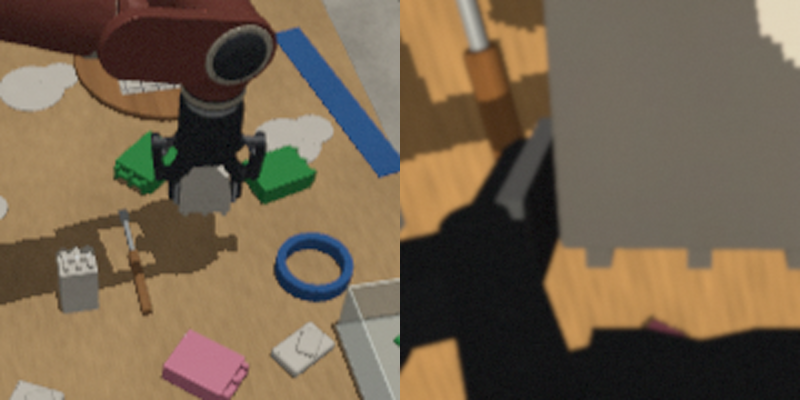

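The side view (left) shows the stamp held by its narrow sides and still roughly flat. The wrist crop (right) shows the broad face, with the ridges at its lower edge. I'll measure its tilt numerically.

```bash
cat >> h.py <<'E'
def tilt():
    o=get_obs();a=get_image("wrist");K=cam("wrist",o)[0]
    hsv=cv2.cvtColor(a,cv2.COLOR_RGB2HSV);m=((hsv[:,:,1]<75)&(hsv[:,:,2]>70)).astype(np.uint8)
    m[:, :130]=0;m[:,390:]=0
    m=cv2.morphologyEx(m,cv2.MORPH_OPEN,np.ones((9,9)))
    n,l,s,c=cv2.connectedComponentsWithStats(m);i=1+np.argmax(s[1:,4]);mm=l==i
    print("comp",s[i],"opening",o['opening'])
    for r in range(s[i,1],s[i,1]+s[i,3],12):
        x=np.where(mm[r])[0];
        if len(x):print(r,x.min(),x.max(),end='; ')
    print()
    return o,a,mm
E
python3 - <<'E'
from h import *
tilt()
E
```

```text
comp [  175   129   165   189 27518] opening 0.06346915974622183
129 191 220; 141 175 339; 153 176 339; 165 176 337; 177 177 336; 189 178 335; 201 180 334; 213 181 333; 225 181 332; 237 182 331; 249 175 336; 261 183 329; 273 184 328; 285 185 327; 297 186 326; 309 199 312;
```

The tilt works out near 2° (edge widths of 165 px and 141 px), so the grip holds the stamp rigidly flat. I'll put it back and regrip nearer mid-length. Then I'll lever it upright by resting the carved end on the fixed case's -x rim.

{"name": "servo_tool", "arguments": {
  "increments": [
    [0.5, 0, 0, 25, 0],
    [0.5, 0, 0, 25, 0],
    [0.5, 0, 0, 20, 0],
    [0.5, 0, 0, 12, 0],
    [0.5, 0, 0, 6, 0],
    [0.5, 0, 0, 2, 0],
    [0.5, 0, 0, 0, 0],
    [1, 0, 0, 0, 0],
    [1, 0, 0, 0, 0],
    [1, 0, 0, 0, 0]
  ]
}}

```text
t: 6.68
tool_pos: [0.6276, 0.1629, 0.0036]
tool_rot: [2.395, 2.032, 0.001]
contact_force: [0.9, 0.6, 0.3]
opening: 0.0853
grip_force: 0.0
```

{"name": "servo_tool", "arguments": {
  "increments": [
    [1, 9, 0, 0, 0],
    [1, 9, 0, 0, 0],
    [1, 0, 0, 0, 0],
    [0.5, 0, 0, 0, 0],
    [0.5, 0, 0, 0, 0],
    [0.5, 0, 0, 0, 0],
    [0.5, 0, 0, 0, 0],
    [0.5, 0, 0, 0, 0]
  ]
}}

```text
t: 7.68
tool_pos: [0.6304, 0.1805, 0.0035]
tool_rot: [2.395, 2.032, 0.0]
contact_force: [1.1, -0.1, 0.6]
opening: 0.0637
grip_force: 24.0
```

{"name": "servo_tool", "arguments": {
  "increments": [
    [0.5, 0, 0, -10, 0],
    [0.5, 0, 0, -20, 0],
    [0.5, 0, 0, -30, 0],
    [0.5, 0, 0, -30, 0],
    [0.5, 0, 0, -30, 0],
    [0.5, 0, 0, -30, 0],
    [0.5, 0, 0, -10, 0],
    [0.5, 0, 0, 0, 0]
  ]
}}

```text
t: 8.68
tool_pos: [0.6306, 0.1807, 0.1644]
tool_rot: [2.395, 2.032, 0.002]
contact_force: [-0.0, -0.5, -2.2]
opening: 0.0633
grip_force: 23.7
```

```bash
python3 - <<'E'
from h import *
o,a,m=tilt();R=Rn.from_rotvec(o['tool_rot']).as_matrix();print(R.round(3).tolist(),o['tool_pos'].round(4))
ex=np.array([np.cos(np.radians(-99.5)),np.sin(np.radians(-99.5)),0]);c=np.array([.501,-.219,0])
t=c-ex*(.072+.030);t[2]=.19
print((R.T@(t-o['tool_pos'])*1000).round(1),t)
E
```

```text
comp [  175   167   163   182 26018] opening 0.06330780347530712
167 193 222; 179 182 330; 191 178 335; 203 178 334; 215 179 333; 227 181 332; 239 182 331; 251 175 337; 263 182 329; 275 183 328; 287 184 327; 299 185 326; 311 187 324; 323 188 333; 335 189 331; 347 202 309; 
[[0.163, 0.987, 0.002], [0.987, -0.163, 0.0], [0.001, 0.002, -1.0]] [0.6306 0.1807 0.1644]
[-313.4  -62.6  -25.8] [ 0.51783486 -0.11839887  0.19      ]
```

{"name": "servo_tool", "arguments": {
  "increments": [
    [0.5, -20, -4, 0, 0],
    [0.5, -39, -8, 0, 0],
    [0.5, -44, -9, 0, 0],
    [0.5, -44, -9, 0, 0],
    [0.5, -44, -9, 0, 0],
    [0.5, -44, -9, 0, 0],
    [0.5, -40, -8, 0, 0],
    [0.5, -25, -5, 0, 0],
    [0.5, -13, -2, 0, 0],
    [0.5, 0, 0, 0, 0]
  ]
}}

```text
t: 9.98
tool_pos: [0.5164, -0.1185, 0.1625]
tool_rot: [-2.396, -2.03, 0.001]
contact_force: [-0.3, -0.6, -1.1]
opening: 0.0635
grip_force: 23.7
```

```bash
python3 - <<'E'
from h import *
o,a,C=wr("pics/w2.png");t=get_image("top")
ct=cam("top")
u,v=proj(ct,o['tool_pos'])[0].astype(int)
c=t[v-60:v+60,u-40:u+80,::-1];print(o['tool_pos'],u-40,v-60)
cv2.imwrite("pics/v2.png",np.hstack([cv2.resize(c,(400,400),interpolation=cv2.INTER_CUBIC),cv2.resize(a[:,:,::-1],(400,400))]))
ex=np.array([np.cos(np.radians(-99.5)),np.sin(np.radians(-99.5)),0]);ey=np.array([-ex[1],ex[0],0]);cc=np.array([.501,-.219,.106])
for s in((-72,74),(72,74),(72,-74),(-72,-74)):print(proj(C,cc+ex*s[0]/1e3+ey*s[1]/1e3).round(),end=' ')
E
```

```text
[ 0.51643385 -0.11848014  0.16254905] 301 131
[[360. 251.]] [[342. 399.]] [[172. 399.]] [[155. 250.]]
```

View pics/v2.png

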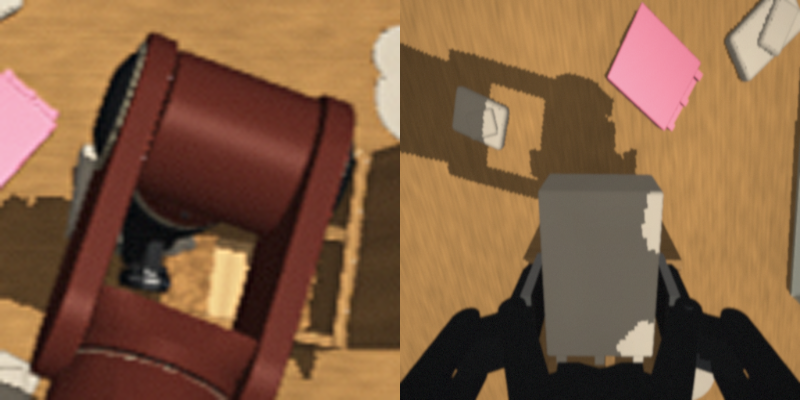

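The wrist view (right half) shows the stamp centred over the case's -x rim, with rim corners at about (527,262) and (680,262). Now I'll lower it so the carved end meets the rim.

{"name": "servo_tool", "arguments": {
  "increments": [
    [0.5, 0, 0, 15, 0],
    [0.5, 0, 0, 20, 0],
    [0.5, 0, 0, 10, 0],
    [0.5, 0, 0, 5, 0],
    [0.5, 0, 0, 5, 0],
    [0.5, 0, 0, 5, 0],
    [0.5, 0, 0, 0, 0]
  ]
}}

```text
t: 10.95
tool_pos: [0.5181, -0.1171, 0.1054]
tool_rot: [-2.395, -2.032, -0.004]
contact_force: [-1.7, 5.7, 5.7]
opening: 0.0633
grip_force: 25.1
```

{"name": "servo_tool", "arguments": {
  "increments": [
    [0.5, 0, 0, 3, 0],
    [0.5, 0, 0, 3, 0],
    [0.5, 0, 0, 3, 0],
    [0.5, 0, 0, 0, 0]
  ]
}}

```text
t: 11.45
tool_pos: [0.5185, -0.1158, 0.0974]
tool_rot: [-2.394, -2.031, -0.007]
contact_force: [-4.5, 10.6, 11.5]
opening: 0.0633
grip_force: 28.5
```

```bash
python3 - <<'E'
from h import *
tilt()
E
```

```text
comp [  175   171   163   182 26667] opening 0.06330110370191208
171 184 326; 183 182 330; 195 182 329; 207 182 329; 219 182 329; 231 182 330; 243 176 335; 255 182 330; 267 182 329; 279 182 329; 291 182 329; 303 182 329; 315 182 329; 327 182 330; 339 183 329; 351 188 325;
```

The edges are now parallel in the image, so the stamp has turned about 18°. The levering works.

{"name": "servo_tool", "arguments": {
  "increments": [
    [0.5, 0, 0, 3, 0],
    [0.5, 0, 0, 3, 0],
    [0.5, 0, 0, 3, 0],
    [0.5, 0, 0, 3, 0],
    [0.5, 0, 0, 3, 0],
    [0.5, 0, 0, 0, 0]
  ]
}}

```text
t: 12.25
tool_pos: [0.5185, -0.1161, 0.0826]
tool_rot: [-2.394, -2.031, -0.006]
contact_force: [-5.9, 11.6, 13.2]
opening: 0.0636
grip_force: 37.0
```

{"name": "servo_tool", "arguments": {
  "increments": [
    [0.5, 0, 0, 3, 0],
    [0.5, 0, 0, 3, 0],
    [0.5, 0, 0, 3, 0],
    [0.5, -2, 0, 0, 0],
    [0.5, -2, 0, 0, 0],
    [0.5, 0, 0, 0, 0]
  ]
}}

```text
t: 13.0
tool_pos: [0.5193, -0.1171, 0.0743]
tool_rot: [-2.393, -2.029, -0.017]
contact_force: [-0.9, 23.3, 17.2]
opening: 0.0634
grip_force: 40.4
```

```bash
python3 - <<'E'
from h import *
tilt()
E
```

```text
comp [  175   177   163   180 25617] opening 0.0633795007425646
177 194 318; 189 192 321; 201 190 322; 213 188 323; 225 186 325; 237 185 327; 249 175 336; 261 181 330; 273 180 332; 285 178 334; 297 176 335; 309 175 337; 321 176 335; 333 181 331; 345 186 326;
```

{"name": "servo_tool", "arguments": {
  "increments": [
    [0.5, -1.5, 0, 1, 0],
    [0.5, -1.5, 0, 1, 0],
    [0.5, -1.5, 0, 1, 0],
    [0.5, -1.5, 0, 1, 0],
    [0.5, 0, 0, 0, 0]
  ]
}}

```text
t: 13.68
tool_pos: [0.5185, -0.1213, 0.0691]
tool_rot: [-2.391, -2.028, -0.021]
contact_force: [3.0, 28.7, 10.2]
opening: 0.0636
grip_force: 43.3
```

```bash
python3 - <<'E'
from h import *
tilt();o=get_obs();print(o['contact_force'])
E
```

```text
comp [  172   179   169   178 25544] opening 0.06363286770345211
179 197 272; 191 193 319; 203 191 321; 215 189 322; 227 186 325; 239 184 328; 251 173 338; 263 179 332; 275 177 334; 287 175 337; 299 172 339; 311 172 340; 323 177 334; 335 182 330; 347 187 325; 
[ 3.31391368 27.60966335 10.16111205]
```

{"name": "servo_tool", "arguments": {
  "increments": [
    [0.5, -2, 0, 0, 0],
    [0.5, -2, 0, 0, 0],
    [0.5, -2, 0, 0, 0],
    [0.5, -2, 0, 0, 0],
    [0.5, 0, 0, 0, 0]
  ]
}}

```text
t: 14.35
tool_pos: [0.5179, -0.1242, 0.0673]
tool_rot: [-2.386, -2.023, -0.034]
contact_force: [14.2, 43.9, 3.0]
opening: 0.0635
grip_force: 43.8
```

```bash
python3 - <<'E'
from h import *
o,a,m=tilt();print(o['contact_force'])
s=get_image("side");C=cam("side");u,v=proj(C,o['tool_pos'])[0].astype(int)
cv2.imwrite("pics/v3.png",np.hstack([cv2.resize(s[v-75:v+55,u-65:u+65,::-1],(400,400),interpolation=cv2.INTER_CUBIC),cv2.resize(a[100:,90:430,::-1],(400,400))]))
E
```

```text
comp [  169   179   175   178 25877] opening 0.06348343861151144
179 199 274; 191 194 318; 203 192 321; 215 189 323; 227 186 325; 239 184 329; 251 171 340; 263 178 334; 275 175 336; 287 173 339; 299 170 342; 311 169 343; 323 177 334; 335 182 330; 347 187 325; 
[14.17669003 43.92058228  2.98173137]
```

View pics/v3.png

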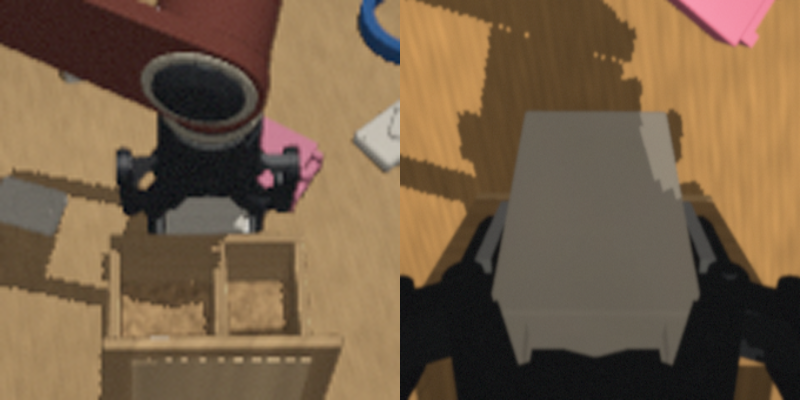

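The wrist view shows the stamp leaning at about 62°, with its carved end up against the rim and the fingers clear of the wall. I'll keep pushing.

{"name": "servo_tool", "arguments": {
  "increments": [
    [0.5, 0, 0, 2, 0],
    [0.5, 0, 0, 2, 0],
    [0.5, -1.5, 0, 2, 0],
    [0.5, -1.5, 0, 2, 0],
    [0.5, -1.5, 0, 0, 0],
    [0.5, 0, 0, 0, 0]
  ]
}}

```text
t: 15.2
tool_pos: [0.5165, -0.1337, 0.0609]
tool_rot: [-2.392, -2.027, -0.021]
contact_force: [4.3, 28.5, 10.2]
opening: 0.0635
grip_force: 44.2
```

```bash
cat >> h.py <<'E'
def ang():
    o=get_obs();a=get_image("wrist")
    hsv=cv2.cvtColor(a,cv2.COLOR_RGB2HSV);m=((hsv[:,:,1]<75)&(hsv[:,:,2]>70)).astype(np.uint8)
    m[:, :130]=0;m[:,390:]=0
    w={r:np.ptp(np.where(m[r])[0])+1 if m[r].any() else 0 for r in range(150,340,3)}
    rc=max((r for r in w if r>275),key=lambda r:w[r]);rf=[r for r in w if w[r]>100][0]+3
    # linear fit of width on the broad face -> tilt of plane
    rr=np.array([r for r in w if rf+3<r<236]);ww=np.array([w[r] for r in rr])
    p=np.polyfit((rr-192.846)/307.75,307.75*64/ww**1.0/1.0,1) # depth vs v
    q=np.polyfit((rr-192.846)/307.75,ww/307.75/64,1) # inv depth linear in v: 1/d=b+a v
    print("widths foot/carved",w[rf],rf,w[rc],rc,"tilt",round(np.degrees(np.arctan2(q[0],q[1]))+17.9,1),o['contact_force'].round(1),o['tool_pos'].round(4),o['opening'].round(4),o['grip_force'])
E
python3 - <<'E'
from h import *
ang()
E
```

```text
Traceback (most recent call last):
  File "h.py", line 50, in ang
    print("widths foot/carved",w[rf],rf,w[rc],rc,"tilt",round(np.degrees(np.arctan2(q[0],q[1]))+17.9,1),o['contact_force'].round(1),o['tool_pos'].round(4),o['opening'].round(4),o['grip_force'])
                                                                                                                                                           ^^^^^^^^^^^^^^^^^^
AttributeError: 'float' object has no attribute 'round'
```

```bash
sed -i "s/o\['opening'\].round(4)/o['opening']/" h.py; python3 - <<'E'
from h import *
ang(); tilt()
E
```

```text
widths foot/carved 115 192 201 282 tilt 81.0 [ 4.2 28.7 10.1] [ 0.5165 -0.1337  0.061 ] 0.06350177459481188 44.2155647277832
comp [  158   188   196   166 25276] opening 0.0635047791709673
188 201 268; 200 196 316; 212 191 320; 224 187 325; 236 182 329; 248 173 339; 260 168 344; 272 161 351; 284 158 353; 296 165 348; 308 168 344; 320 176 336; 332 181 331; 344 185 326;
```

{"name": "servo_tool", "arguments": {
  "increments": [
    [0.5, -1.5, 0, 0, 0],
    [0.5, -1.5, 0, 0, 0],
    [0.5, 0, 0, 0, 0]
  ]
}}

```text
t: 15.72
tool_pos: [0.5165, -0.134, 0.0608]
tool_rot: [-2.389, -2.024, -0.027]
contact_force: [7.1, 37.7, 11.3]
opening: 0.0639
grip_force: 44.0
```

```bash
python3 - <<'E'
from h import *
ang()
E
```

```text
widths foot/carved 114 192 201 282 tilt 82.3 [ 7.1 37.7 11.3] [ 0.5165 -0.134   0.0608] 0.0638823071223848 44.030656814575195
```

{"name": "servo_tool", "arguments": {
  "increments": [
    [0.5, 5, 0, 0, 0],
    [0.5, 15, 0, 0, 0],
    [0.5, 20, 0, 0, 0],
    [0.5, 15, 0, 0, 0],
    [0.5, 8, 0, 0, 0],
    [0.5, 0, 0, 0, 0],
    [0.5, 0, 0, 8, 0],
    [0.5, 0, 0, 8, 0],
    [0.5, 0, 0, 5, 0],
    [0.5, 0, 0, 2, 0],
    [0.5, 0, 0, 2, 0],
    [0.5, 0, 0, 0, 0]
  ]
}}

```text
t: 17.27
tool_pos: [0.5233, -0.081, 0.0333]
tool_rot: [2.395, 2.033, 0.0]
contact_force: [0.4, 0.1, -1.8]
opening: 0.0635
grip_force: 43.1
```

```bash
python3 - <<'E'
from h import *
ang()
E
```

```text
widths foot/carved 113 192 200 282 tilt 82.5 [ 0.4  0.1 -1.8] [ 0.5233 -0.081   0.0333] 0.06349502411650106 43.056360483169556
```

Still hanging (Fz -1.8, which is its weight). I'll lower until it touches.

{"name": "servo_tool", "arguments": {
  "increments": [
    [0.5, 0, 0, 1.5, 0],
    [0.5, 0, 0, 1.5, 0],
    [0.5, 0, 0, 1.5, 0],
    [0.5, 0, 0, 0, 0]
  ]
}}

```text
t: 17.82
tool_pos: [0.5231, -0.0809, 0.0286]
tool_rot: [-2.395, -2.033, 0.0]
contact_force: [0.5, 0.5, -1.8]
opening: 0.0636
grip_force: 43.1
```

{"name": "servo_tool", "arguments": {
  "increments": [
    [0.5, 0, 0, 1.5, 0],
    [0.5, 0, 0, 1.5, 0],
    [0.5, 0, 0, 0, 0]
  ]
}}

```text
t: 18.2
tool_pos: [0.5235, -0.081, 0.0277]
tool_rot: [-2.395, -2.032, 0.001]
contact_force: [-5.3, 1.4, 10.4]
opening: 0.0638
grip_force: 44.5
```

{"name": "servo_tool", "arguments": {
  "increments": [
    [0.5, 0, 0, 1.5, 0],
    [0.5, 1.5, 0, 1, 0],
    [0.5, 1.5, 0, 0, 0],
    [0.5, 1.5, 0, 0, 0],
    [0.5, 0, 0, 0, 0]
  ]
}}

```text
t: 18.82
tool_pos: [0.5249, -0.0795, 0.0276]
tool_rot: [2.39, 2.032, -0.007]
contact_force: [-11.4, -6.2, 20.9]
opening: 0.0638
grip_force: 45.4
```

```bash
python3 - <<'E'
from h import *
ang()
E
```

```text
widths foot/carved 115 195 201 282 tilt 82.3 [-11.4  -6.2  20.9] [ 0.5249 -0.0795  0.0276] 0.06375249614120694 45.373406410217285
```

{"name": "servo_tool", "arguments": {
  "increments": [
    [0.5, 0, 0, -2.5, 0],
    [0.5, 0, 0, -0.5, 0],
    [0.76, 0, 0, 0, 0],
    [0.8, 0, 0, 0, 0],
    [0.85, 0, 0, 0, 0],
    [0.95, 0, 0, 0, 0],
    [1, 0, 0, 0, 0],
    [1, 0, 0, 0, 0]
  ]
}}

```text
t: 19.88
tool_pos: [0.524, -0.0765, 0.0263]
tool_rot: [-2.395, -2.033, -0.0]
contact_force: [0.9, 0.3, -0.4]
opening: 0.0856
grip_force: 0.0
```

```bash
python3 - <<'E'
from h import *
ang()
E
```

```text
widths foot/carved 117 198 260 288 tilt 90.2 [ 0.9  0.3 -0.4] [ 0.524  -0.0765  0.0263] 0.0855956753221076 0.0
```

The stamp stands at 90°. I'll rise, spin a quarter turn and look from above.

{"name": "servo_tool", "arguments": {
  "increments": [
    [1, 0, 0, -20, 0],
    [1, 0, 0, -40, 0],
    [1, 0, 0, -50, 0],
    [1, 0, 0, -50, 10],
    [1, 0, 0, -30, 10],
    [1, 0, 0, 0, 10],
    [1, 0, 0, 0, 10],
    [1, 0, 0, 0, 10],
    [1, 0, 0, 0, 10],
    [1, 0, 0, 0, 10],
    [1, 0, 0, 0, 10],
    [1, 0, 0, 0, 10]
  ]
}}

```text
t: 21.42
tool_pos: [0.5239, -0.0765, 0.2162]
tool_rot: [-3.13, 0.265, 0.0]
contact_force: [-0.2, -0.5, 0.2]
opening: 0.0853
grip_force: 0.0
```

```bash
python3 - <<'E'
from h import *
from h import *
import time
o,a,C=wr("pics/w3.png");print(o['t'],o['tool_pos'].round(4),Rn.from_rotvec(o['tool_rot']).as_matrix().round(3).tolist())
cv2.imwrite("pics/w3b.png",cv2.resize(a[:,:,::-1],(800,600),interpolation=cv2.INTER_CUBIC))
blobs(a,C,.078,smax=60,vmin=90)
E
```

```text
21.425 [ 0.5239 -0.0765  0.2162] [[0.986, -0.168, -0.0], [-0.168, -0.986, 0.0], [-0.0, -0.0, -1.0]]
px [152, 0, 53, 29, 909] mm [672.4 -39.4] [41.6 20. ] 80.2
px [489, 0, 23, 66, 1251] mm [ 613.7 -295.7] [53.3 17.6] 4.6
px [229, 137, 33, 74, 2157] mm [531.6 -67.3] [28.4 71.2] 76.5
px [67, 221, 71, 69, 3262] mm [471.8  92.2] [77.7 69.1] 89.5
px [224, 250, 38, 45, 1195] mm [428.6 -46.2] [31.1 49.8] 61.4
px [2, 303, 30, 23, 463] mm [421.9 209.7] [21.4 39.2] 24.4
```

View pics/w3b.png

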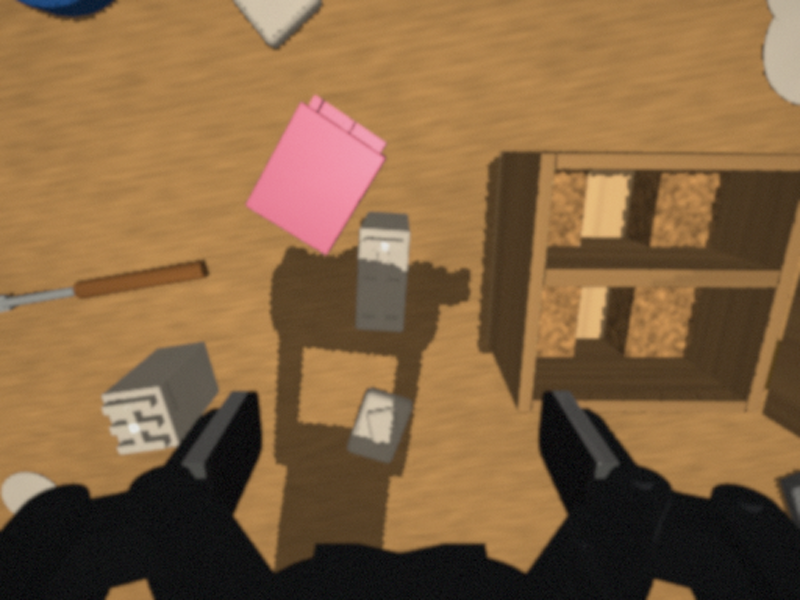

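The wrist view (800x600 pixels) shows:
- **Wide stamp:** standing, top face corners around (360,228), (410,230), (404,331) and (357,329).
- **Case:** rim inner-left edge from (555,168) to (533,402), divider at rows 270–287. The upper compartment has the stout pocket (pale 47 px wide) and the lower one the slim wide pocket (30 px).

```bash
cat > fit.py <<'E'
from h import *
from scipy.optimize import least_squares
def fitcase(C,pts,k=.64):
    W=toplane(C,np.array([p[:2] for p in pts])*k,.106)[:,:2];Q=np.array([p[2:] for p in pts])/1e3
    f=lambda s:(np.c_[s[0]+Q@[np.cos(s[2]),-np.sin(s[2])],s[1]+Q@[np.sin(s[2]),np.cos(s[2])]]-W).ravel()
    r=least_squares(f,[.5,-.22,-1.73]);print("case",r.x[:2].round(4),np.degrees(r.x[2]).round(2),(r.fun.reshape(-1,2)*1e3).round(1).tolist());return r.x
E
python3 - <<'E'
from fit import *
o=get_obs();C=cam("wrist",o)
s=fitcase(C,[(555,168,-64,66),(533,402,-64,-66),(750,402,64,-66),(519,410,-72,-74),(540,153,-72,74),(546,270,-64,14),(545,287,-64,4)])
P=toplane(C,np.array([[360,228],[410,230],[404,331],[357,329]])*.64,.079);print(P.round(4),P.mean(0).round(4))
R=Rn.from_rotvec(o['tool_rot']).as_matrix();print("stamp rel tool",(R.T@(P.mean(0)-o['tool_pos'])*1e3).round(1))
# pocket floors check: wide/thick pocket centers
c,sn=np.cos(s[2]),np.sin(s[2])
for n,q in(("wide",(0,-.031)),("thick",(0,.040))):
    w=np.array([s[0]+c*q[0]-sn*q[1],s[1]+sn*q[0]+c*q[1]]);print(n,w.round(4))
E
```

```text
case [ 0.5009 -0.2181] -100.01 [[-0.8, -0.3], [1.0, -0.2], [0.9, 0.4], [-1.6, 0.4], [-0.1, -0.7], [0.5, -0.0], [0.1, 0.4]]
[[ 0.561  -0.0599  0.079 ]
 [ 0.5549 -0.0884  0.079 ]
 [ 0.4932 -0.0742  0.079 ]
 [ 0.4996 -0.0456  0.079 ]] [ 0.5272 -0.0671  0.079 ]
stamp rel tool [  1.6  -9.9 137.2]
wide [ 0.4703 -0.2127]
thick [ 0.5403 -0.2251]
```

{"name": "servo_tool", "arguments": {
  "increments": [
    [1, 1.6, -9.9, 40, 0.3],
    [1, 0, 0, 45, 0],
    [1, 0, 0, 40, 0],
    [1, 0, 0, 25, 0],
    [1, 0, 0, 14, 0],
    [1, 0, 0, 5, 0],
    [1, 0, 0, 0, 0],
    [0.7, 0, 0, 0, 0],
    [0.5, 0, 0, 0, 0],
    [0.4, 0, 0, 0, 0],
    [0.3, 0, 0, 0, 0],
    [0.3, 0, 0, 0, 0]
  ],
  "force": 30
}}

```text
t: 22.98
tool_pos: [0.5275, -0.067, 0.0478]
tool_rot: [-3.13, 0.264, -0.001]
contact_force: [-1.1, 0.6, 2.7]
opening: 0.0301
grip_force: 29.7
```

{"name": "servo_tool", "arguments": {
  "increments": [
    [0.2, 0, 0, 0, 0],
    [0.2, 0, 0, 0, 0],
    [0.2, 0, 0, 0, 0],
    [0.2, 0, 0, -10, 0],
    [0.2, 0, 0, -25, 0],
    [0.2, 0, 0, -35, 0],
    [0.2, 0, 0, -35, 0],
    [0.2, 0, 0, -20, 0],
    [0.2, 0, 0, -5, 0],
    [0.2, 0, 0, 0, 0]
  ]
}}

```text
t: 24.22
tool_pos: [0.5266, -0.0669, 0.1762]
tool_rot: [-3.13, 0.265, 0.002]
contact_force: [-0.2, 0.2, -1.7]
opening: 0.0301
grip_force: 29.4
```

```bash
python3 - <<'E'
from h import *
o,a,C=wr("pics/w4.png");R=Rn.from_rotvec(o['tool_rot']).as_matrix();print(o['t'],o['tool_pos'].round(4),R.round(3).tolist(),o['opening'])
blobs(a,C,o['tool_pos'][2]+.031,lo=1500,smax=60,vmin=80)
print((R.T@(np.array([.4703,-.2127,.15])-o['tool_pos'])*1e3).round(1))
E
```

```text
24.225 [ 0.5266 -0.0669  0.1762] [[0.986, -0.168, -0.002], [-0.168, -0.986, 0.0], [-0.002, -0.0, -1.0]] 0.030097610062335817
px [221, 174, 76, 179, 11469] mm [535.  -69.4] [29.6 83.7] 77.0
px [52, 235, 82, 82, 4460] mm [543.8  -1.4] [24.8 49.2] 30.8
px [0, 324, 50, 51, 1580] mm [511.1  43. ] [21.6 29.6] 65.8
[-31.  153.2  26.2]
```

```bash
python3 - <<'E'
from h import *
o=get_obs();C=cam("wrist",o);R=Rn.from_rotvec(o['tool_rot']).as_matrix()
for z in(-30,-38,47):
  for x in(-32,32):print(z,x,proj(C,o['tool_pos']+R@np.array([x,0,z])/1e3).round(1))
g=cv2.imread("pics/w4.png").astype(int)
for r in range(160,372,6):print(r,g[r,235:285:16].sum(1).tolist(),end=' ')
E
```

```text
-30 -32 [[255.  348.2]]
-30 32 [[254.7 219.4]]
-38 -32 [[255.  362.8]]
-38 32 [[254.6 227.8]]
47 -32 [[255.3 261.1]]
47 32 [[255.1 171.9]]
160 [206, 202, 410, 414] 166 [206, 202, 404, 397] 172 [222, 222, 299, 401] 178 [291, 293, 290, 273] 184 [296, 295, 294, 264] 190 [301, 299, 296, 291] 196 [302, 300, 299, 299] 202 [297, 301, 299, 297] 208 [301, 298, 301, 295] 214 [295, 305, 298, 297] 220 [479, 412, 358, 314] 226 [607, 402, 577, 603] 232 [286, 289, 306, 576] 238 [268, 267, 272, 267] 244 [304, 307, 299, 300] 250 [302, 307, 305, 302] 256 [299, 299, 300, 299] 262 [299, 291, 299, 297] 268 [295, 300, 300, 300] 274 [296, 298, 297, 304] 280 [297, 305, 302, 294] 286 [274, 303, 274, 297] 292 [270, 297, 269, 285] 298 [300, 299, 296, 299] 304 [301, 302, 301, 300] 310 [299, 304, 297, 295] 316 [299, 297, 296, 295] 322 [294, 296, 298, 293] 328 [296, 293, 299, 298] 334 [265, 296, 264, 294] 340 [265, 298, 266, 297] 346 [289, 300, 291, 274] 352 [67, 203, 105, 67] 358 [52, 51, 55, 58] 364 [48, 59, 52, 53] 370 [45, 44, 58, 42]
```

{"name": "servo_tool", "arguments": {
  "increments": [
    [0.2, -3, 13, 0, 0.3],
    [0.2, -5, 25, 0, 0],
    [0.2, -6, 30, 0, 0],
    [0.2, -6, 30, 0, 0],
    [0.2, -5, 26, 0, 0],
    [0.2, -4, 18, 0, 0],
    [0.2, -2, 9, 0, 0],
    [0.2, 0, 2, 0, 0],
    [0.2, 0, 0, 0, 0],
    [0.2, 0, 0, 0, 0]
  ]
}}

```text
t: 25.52
tool_pos: [0.4705, -0.2118, 0.1773]
tool_rot: [-3.13, 0.271, -0.0]
contact_force: [-0.2, -0.3, -2.5]
opening: 0.0301
grip_force: 29.4
```

```bash
python3 - <<'E'
from h import *
o=get_obs();R=Rn.from_rotvec(o['tool_rot']).as_matrix();print(o['t'],o['tool_pos'].round(4),R.round(4).tolist())
print((R.T@(np.array([.4703,-.2127,.054])-o['tool_pos'])*1e3).round(1),np.degrees(np.arctan2(R[1,1],R[0,1])))
E
```

```text
25.525 [ 0.4705 -0.2118  0.1773] [[0.9851, -0.1721, 0.0], [-0.1721, -0.9851, 0.0002], [0.0, -0.0002, -1.0]]
[ -0.    0.9 123.3] -99.90886171010459
```

{"name": "servo_tool", "arguments": {
  "increments": [
    [0.2, 0, 0.9, 15, 0],
    [0.2, 0, 0, 25, 0],
    [0.2, 0, 0, 20, 0],
    [0.2, 0, 0, 12, 0],
    [0.2, 0, 0, 7, 0],
    [0.2, 0, 0, 4, 0],
    [0.2, 0, 0, 4, 0],
    [0.2, 0, 0, 4, 0],
    [0.2, 0, 0, 0, 0]
  ]
}}

```text
t: 26.65
tool_pos: [0.4699, -0.2132, 0.0861]
tool_rot: [-3.13, 0.273, 0.001]
contact_force: [-0.4, 0.1, -1.8]
opening: 0.0301
grip_force: 29.4
```

{"name": "servo_tool", "arguments": {
  "increments": [
    [0.2, 0, 0, 5, 0],
    [0.2, 0, 0, 6, 0],
    [0.2, 0, 0, 6, 0],
    [0.2, 0, 0, 5, 0],
    [0.2, 0, 0, 4, 0],
    [0.2, 0, 0, 2, 0],
    [0.2, 0, 0, 2, 0],
    [0.2, 0, 0, 1.5, 0],
    [0.2, 0, 0, 0, 0]
  ]
}}

```text
t: 27.78
tool_pos: [0.4701, -0.2133, 0.0548]
tool_rot: [-3.13, 0.273, 0.0]
contact_force: [0.5, 0.7, -1.8]
opening: 0.0302
grip_force: 29.5
```

{"name": "servo_tool", "arguments": {
  "increments": [
    [0.2, 0, 0, 0.7, 0],
    [0.2, 0, 0, 0.7, 0],
    [0.2, 0, 0, 0.7, 0],
    [0.2, 0, 0, 0, 0]
  ]
}}

```text
t: 28.28
tool_pos: [0.4704, -0.2133, 0.0538]
tool_rot: [-3.13, 0.273, -0.0]
contact_force: [-3.0, 1.6, 4.6]
opening: 0.0305
grip_force: 30.2
```

Fully home (TCP 53.8 mm, contact felt). I'll release, rise and go over the stout stamp.

{"name": "servo_tool", "arguments": {
  "increments": [
    [0.4, 0, 0, -0.5, 0],
    [0.5, 0, 0, 0, 0],
    [0.6, 0, 0, 0, 0],
    [0.6, 0, 0, 0, 0],
    [0.6, 0, 0, -10, 0],
    [0.6, 0, 0, -30, 0],
    [0.6, 0, 0, -45, 0],
    [0.6, 0, 0, -50, 0],
    [0.6, 0, 0, -35, 0],
    [0.6, 0, 0, 0, 0]
  ]
}}

```text
t: 29.52
tool_pos: [0.472, -0.2144, 0.2282]
tool_rot: [3.126, -0.272, 0.012]
contact_force: [-0.1, 0.2, 0.5]
opening: 0.0512
grip_force: 0.0
```

{"name": "servo_tool", "arguments": {
  "increments": [
    [0.8, -4, -20, 0, 0],
    [1, -9, -40, 0, 0],
    [1, -9, -40, 0, 0],
    [1, -9, -40, 0, 0],
    [1, -9, -40, 0, 0],
    [1, -9, -40, 0, 0],
    [1, -9, -40, 0, 0],
    [1, -7, -32, 0, 0],
    [1, -4, -22, 0, 0],
    [1, 0, 0, 0, -5],
    [1, 0, 0, 0, -5],
    [1, 0, 0, 0, 0]
  ]
}}

```text
t: 31.02
tool_pos: [0.4549, 0.1087, 0.2211]
tool_rot: [-3.142, -0.001, 0.006]
contact_force: [0.3, 0.2, -0.1]
opening: 0.0853
grip_force: 0.0
```

```bash
python3 - <<'E'
from h import *
o,a,C=wr("pics/w5.png");R=Rn.from_rotvec(o['tool_rot']).as_matrix();print(o['t'],o['tool_pos'].round(4),R.round(4).tolist())
blobs(a,C,.078,lo=600,smax=60,vmin=90)
p=proj(C,[.457,.108,.08])[0].astype(int);print(p)
x,y=p-[60,45]
x=max(x,0);y=max(y,0)
c=a[y:y+90,x:x+120,::-1];print(x,y)
cv2.imwrite("pics/w5c.png",cv2.resize(c,(800,600),interpolation=cv2.INTER_CUBIC))
E
```

```text
31.025 [0.4549 0.1087 0.2211] [[1.0, 0.0006, -0.0037], [0.0006, -1.0, 0.0], [-0.0037, -0.0, -1.0]]
px [233, 144, 42, 53, 1835] mm [463.4 110.4] [38.6 50.9] 90.0
px [348, 193, 48, 49, 1406] mm [414.2  -7.8] [34.8 47.1] 61.5
px [98, 215, 65, 65, 2378] mm [386.2 248.5] [60.9 68.4] 34.6
[256 177]
196 132
```

View pics/w5c.png

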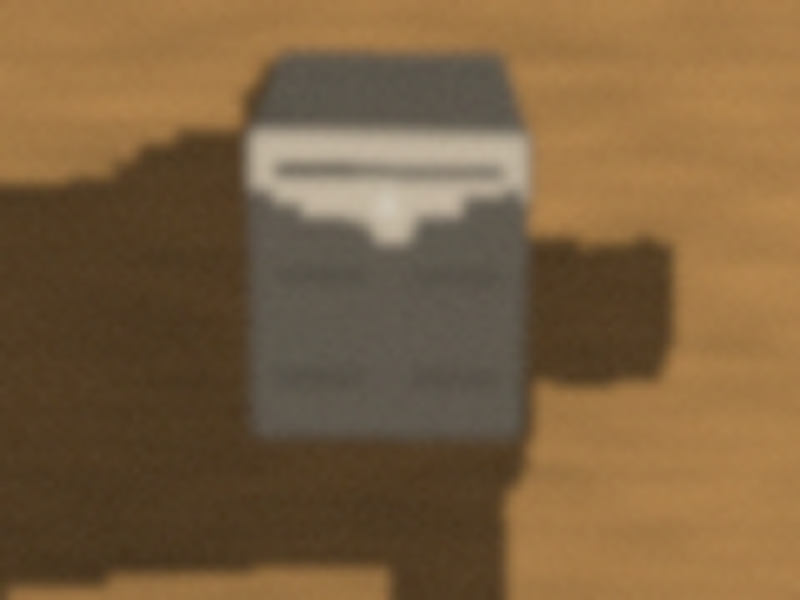

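The crop shows the stout stamp's top face at (248,128)–(532,128)–(522,437)–(250,437), aligned with the tool.

```bash
python3 - <<'E'
from h import *
o=get_obs();C=cam("wrist",o);R=Rn.from_rotvec(o['tool_rot']).as_matrix()
for z in(.078,.086):
  P=toplane(C,np.array([[248,128],[532,128],[522,437],[250,437]])*.15+[196,132],z);print(P.round(4).tolist(),P.mean(0).round(4),(R.T@(P.mean(0)-o['tool_pos'])*1e3).round(1))
E
```

```text
[[0.4824, 0.1291, 0.078], [0.4824, 0.0893, 0.078], [0.4365, 0.0899, 0.078], [0.4366, 0.1299, 0.078]] [0.4595 0.1096 0.078 ] [  4.8  -1.1 143.4]
[[0.4839, 0.1285, 0.086], [0.4839, 0.0898, 0.086], [0.4393, 0.0904, 0.086], [0.4393, 0.1293, 0.086]] [0.4616 0.1095 0.086 ] [  6.8  -1.  135.4]
```

{"name": "servo_tool", "arguments": {
  "increments": [
    [1, 4.8, -1, 40, 0],
    [1, 0, 0, 45, 0],
    [1, 0, 0, 40, 0],
    [1, 0, 0, 28, 0],
    [1, 0, 0, 15, 0],
    [1, 0, 0, 5, 0],
    [1, 0, 0, 0, 0],
    [0.7, 0, 0, 0, 0],
    [0.5, 0, 0, 0, 0],
    [0.4, 0, 0, 0, 0],
    [0.3, 0, 0, 0, 0],
    [0.3, 0, 0, 0, 0]
  ],
  "force": 30
}}

```text
t: 32.58
tool_pos: [0.4619, 0.1092, 0.0511]
tool_rot: [-3.141, -0.001, -0.002]
contact_force: [0.0, 2.3, 5.5]
opening: 0.0397
grip_force: 33.7
```

{"name": "servo_tool", "arguments": {
  "increments": [
    [0.3, 0, 0, 0, 0],
    [0.3, 0, 0, -10, 0],
    [0.3, 0, 0, -25, 0],
    [0.3, 0, 0, -35, 0],
    [0.3, 0, 0, -35, 0],
    [0.3, 0, 0, -20, 0],
    [0.3, 0, 0, -5, 0],
    [0.3, 0, 0, 0, 0],
    [0.3, 0, 0, 0, 5],
    [0.3, 0, 0, 0, 5],
    [0.3, 0, 0, 0, 0]
  ]
}}

```text
t: 33.95
tool_pos: [0.4603, 0.1088, 0.1784]
tool_rot: [3.129, -0.271, -0.005]
contact_force: [-0.5, -0.4, -1.6]
opening: 0.0397
grip_force: 33.0
```

```bash
python3 - <<'E'
from h import *
o,a,C=wr("pics/w6.png");R=Rn.from_rotvec(o['tool_rot']).as_matrix();print(o['t'],o['tool_pos'].round(4),R.round(4).tolist(),o['opening'])
for z in(-30,-38):
  for x in(-23,23):print(z,x,proj(C,o['tool_pos']+R@np.array([x,0,z])/1e3).round(1))
g=a.astype(int)
for r in range(196,360,6):print(r,g[r,235:285:16].sum(1).tolist(),end=' ')
print((R.T@(np.array([.5403,-.2251,.054])-o['tool_pos'])*1e3).round(1),np.degrees(np.arctan2(R[1,1],R[0,1])))
E
```

```text
33.95 [0.4603 0.1088 0.1784] [[0.9851, -0.172, -0.0031], [-0.172, -0.9851, -0.0004], [-0.003, 0.0009, -1.0]] 0.03973313543092178
-30 -23 [[255.  332.3]]
-30 23 [[254.8 240. ]]
-38 -23 [[254.9 346.2]]
-38 23 [[254.7 249.5]]
196 [243, 241, 244, 251] 202 [252, 241, 243, 242] 208 [248, 244, 246, 249] 214 [254, 242, 251, 243] 220 [243, 248, 250, 247] 226 [249, 244, 250, 246] 232 [243, 248, 251, 249] 238 [241, 243, 245, 247] 244 [272, 272, 276, 271] 250 [273, 279, 274, 276] 256 [241, 244, 245, 249] 262 [255, 255, 249, 251] 268 [275, 276, 273, 273] 274 [276, 273, 275, 275] 280 [273, 268, 274, 272] 286 [244, 265, 244, 242] 292 [245, 273, 241, 248] 298 [264, 271, 275, 273] 304 [269, 273, 277, 274] 310 [273, 265, 271, 269] 316 [235, 270, 240, 239] 322 [243, 267, 242, 243] 328 [267, 271, 271, 268] 334 [269, 264, 270, 262] 340 [173, 183, 175, 194] 346 [178, 175, 177, 157] 352 [50, 137, 64, 52] 358 [55, 52, 37, 49] [136.6 315.  124.3] -99.90611989780874
```

{"name": "servo_tool", "arguments": {
  "increments": [
    [0.3, 8, 18, 0, 0],
    [0.3, 16, 36, 0, 0],
    [0.3, 18, 42, 0, 0],
    [0.3, 18, 42, 0, 0],
    [0.3, 18, 42, 0, 0],
    [0.3, 18, 42, 0, 0],
    [0.3, 18, 40, 0, 0],
    [0.3, 14, 30, 0, 0],
    [0.3, 8, 17, 0, 0],
    [0.3, 3, 6, 0, 0],
    [0.3, 0, 0, 0, 0],
    [0.3, 0, 0, 0, 0]
  ]
}}

```text
t: 35.5
tool_pos: [0.5436, -0.2243, 0.1801]
tool_rot: [-3.129, 0.271, 0.0]
contact_force: [-0.2, 0.8, -3.0]
opening: 0.0395
grip_force: 33.0
```

```bash
python3 - <<'E'
from h import *
o=get_obs();R=Rn.from_rotvec(o['tool_rot']).as_matrix();print(o['t'],o['tool_pos'].round(4))
print((R.T@(np.array([.5403,-.2251,.057])-o['tool_pos'])*1e3).round(1)+[2.3,0,0],np.degrees(np.arctan2(R[1,1],R[0,1])))
E
```

```text
35.5 [ 0.5436 -0.2243  0.1801]
[ -0.7   1.4 123.1] -99.88865102929707
```

{"name": "servo_tool", "arguments": {
  "increments": [
    [0.3, -0.5, 1, 15, 0],
    [0.3, 0, 0, 25, 0],
    [0.3, 0, 0, 20, 0],
    [0.3, 0, 0, 12, 0],
    [0.3, 0, 0, 7, 0],
    [0.3, 0, 0, 4, 0],
    [0.3, 0, 0, 4, 0],
    [0.3, 0, 0, 3, 0],
    [0.3, 0, 0, 0, 0]
  ]
}}

```text
t: 36.62
tool_pos: [0.543, -0.2263, 0.0902]
tool_rot: [-3.13, 0.273, 0.0]
contact_force: [-0.3, -0.5, -1.6]
opening: 0.0392
grip_force: 33.0
```

{"name": "servo_tool", "arguments": {
  "increments": [
    [0.3, 0, -0.7, 5, 0],
    [0.3, 0, 0, 6, 0],
    [0.3, 0, 0, 6, 0],
    [0.3, 0, 0, 5, 0],
    [0.3, 0, 0, 4, 0],
    [0.3, 0, 0, 2, 0],
    [0.3, 0, 0, 2, 0],
    [0.3, 0, 0, 0, 0]
  ]
}}

```text
t: 37.62
tool_pos: [0.5431, -0.2256, 0.0602]
tool_rot: [-3.13, 0.273, 0.0]
contact_force: [-0.5, 0.8, -2.1]
opening: 0.04
grip_force: 33.0
```

{"name": "servo_tool", "arguments": {
  "increments": [
    [0.3, 0, 0, 1, 0],
    [0.3, 0, 0, 1, 0],
    [0.3, 0, 0, 0, 0]
  ]
}}

```text
t: 38.0
tool_pos: [0.5431, -0.2255, 0.0581]
tool_rot: [-3.13, 0.273, 0.0]
contact_force: [0.1, 0.4, -1.2]
opening: 0.04
grip_force: 33.0
```

{"name": "servo_tool", "arguments": {
  "increments": [
    [0.3, 0, 0, 0.8, 0],
    [0.3, 0, 0, 0.8, 0],
    [0.3, 0, 0, 0, 0]
  ]
}}

```text
t: 38.38
tool_pos: [0.5433, -0.2256, 0.0571]
tool_rot: [3.13, -0.273, 0.0]
contact_force: [-0.6, 1.9, 2.0]
opening: 0.0395
grip_force: 33.3
```

Both stamps are home. I'll release, rise and estimate the lid's angle.

{"name": "servo_tool", "arguments": {
  "increments": [
    [0.55, 0, 0, -0.5, 0],
    [0.65, 0, 0, 0, 0],
    [0.7, 0, 0, 0, 0],
    [0.7, 0, 0, 0, 0],
    [0.7, 0, 0, -10, 0],
    [0.7, 0, 0, -30, 0],
    [0.7, 0, 0, -45, 0],
    [0.6, 0, 0, -50, 0],
    [0.4, 0, 0, -50, 0],
    [0, -20, 0, -45, 0],
    [0, -25, 0, -12, 0],
    [0, 0, 0, 0, 0]
  ]
}}

```text
t: 39.88
tool_pos: [0.4988, -0.2181, 0.302]
tool_rot: [3.127, -0.273, 0.007]
contact_force: [0.1, 0.1, 0.0]
opening: -0.0002
grip_force: 0.0
```

```bash
python3 - <<'E'
from h import *
c=np.array([.5009,-.2181]);th=np.radians(-100);ex=np.array([np.cos(th),np.sin(th)]);ey=np.array([-ex[1],ex[0]])
C=cam("top")
for z in(.25,.26):
  P=toplane(C,[[442.1,168.6],[434.5,235.3]],z)[:,:2]-c;print(z,(P@ex).round(4),(P@ey).round(4))
o,a,W=wr("pics/w7.png");p=o['tool_pos'][:2]-c;print(o['t'],o['tool_pos'].round(4),p@ex,p@ey)
blobs(a,W,.09,lo=400,smax=60,vmin=80)
for n,q in(("wide",(0,-.031)),("thick",(0,.040))):
    X=np.r_[c+ex*q[0]+ey*q[1],.084];print(n,proj(W,X).round(),X.round(3))
E
```

```text
0.25 [0.0944 0.096 ] [ 0.0724 -0.0734]
0.26 [0.091  0.0926] [ 0.0702 -0.0743]
39.875 [ 0.4988 -0.2181  0.302 ] 0.0003202526136094307 -0.002029731276025888
px [40, 0, 61, 43, 1548] mm [688.4 -61.4] [53.2 36. ] 29.4
px [329, 0, 63, 72, 3581] mm [ 614.2 -348.8] [66.8 66.8] 80.0
px [413, 0, 99, 323, 15568] mm [ 428.1 -469.7] [122.8 397.7] 83.0
px [237, 106, 35, 42, 1416] mm [ 542.4 -224.5] [38.6 45.6] 79.9
px [244, 163, 25, 49, 1106] mm [ 471.7 -213.5] [27.7 61.3] 76.7
px [139, 225, 30, 37, 842] mm [421.1 -72.4] [31.5 49.4] 61.2
px [390, 274, 28, 48, 820] mm [ 280.8 -377. ] [78.4 34.6] 17.3
px [0, 286, 19, 38, 563] mm [363.3 148.3] [24.  62.9] 65.8
wide [[255. 187.]] [ 0.47  -0.213  0.084]
thick [[255. 128.]] [ 0.54  -0.225  0.084]
```

Both stamps show at their pocket centres, at (542,-224) and (472,-213) mm. The lid stands at about 1.70 rad. I'll go behind it and push it over.

{"name": "servo_tool", "arguments": {
  "increments": [
    [0, 0, 20, 0, 0],
    [0, 0, 38, 0, 0],
    [0, 0, 40, 0, 0],
    [0, 0, 38, 0, 0],
    [0, 0, 20, 0, 0],
    [0, 0, 0, 15, 0],
    [0, 0, 0, 30, 0],
    [0, 0, 0, 32, 0],
    [0, 0, 0, 15, 0],
    [0, 0, 0, 0, 0]
  ]
}}

```text
t: 41.18
tool_pos: [0.4715, -0.3701, 0.2052]
tool_rot: [-3.128, 0.271, 0.004]
contact_force: [-0.3, -0.4, 0.4]
opening: 0.0
grip_force: 0.0
```

{"name": "servo_tool", "arguments": {
  "increments": [
    [0, 0, -12, 0, 0],
    [0, 0, -12, 0, 0],
    [0, 0, -12, 0, 0],
    [0, 0, -8, 0, 0],
    [0, 0, -8, 0, 0],
    [0, 0, -8, 0, 0],
    [0, 0, 0, 0, 0]
  ]
}}

```text
t: 42.05
tool_pos: [0.482, -0.3114, 0.2064]
tool_rot: [-3.129, 0.271, 0.002]
contact_force: [-0.2, -0.8, 0.5]
opening: -0.0001
grip_force: 0.0
```

{"name": "servo_tool", "arguments": {
  "increments": [
    [0, 0, -6, 0, 0],
    [0, 0, -6, 0, 0],
    [0, 0, -6, 0, 0],
    [0, 0, -6, 0, 0],
    [0, 0, -6, 0, 0],
    [0, 0, 0, 0, 0]
  ]
}}

```text
t: 42.8
tool_pos: [0.4875, -0.2821, 0.2071]
tool_rot: [-3.129, 0.272, 0.0]
contact_force: [0.1, -0.1, 0.2]
opening: 0.0004
grip_force: 0.0
```

```bash
cat >> h.py <<'E'
def lidprof(cy):
    c=np.array([.5009,-.2181]);th=np.radians(-100);ex=np.array([np.cos(th),np.sin(th)]);ey=np.array([-ex[1],ex[0]])
    b=get_image("side");a0=np.load("side0.npy");C=cam("side")
    for f in range(0,111,5):
        q=np.radians(f);X=np.array([np.r_[c+ex*(.072-r*np.cos(q))+ey*cy,.107+r*np.sin(q)] for r in(.146,.150,.158,.164)])
        p=proj(C,X).round().astype(int);print(f,[(int(a0[v,u].sum()),int(b[v,u].sum())) for u,v in p])
E
python3 - <<'E'
from h import *
lidprof(.06)
E
```

```text
0 [(345, 93), (357, 151), (353, 139), (250, 358)]
5 [(347, 141), (349, 145), (250, 358), (209, 151)]
10 [(351, 133), (340, 139), (214, 236), (320, 181)]
15 [(189, 148), (202, 314), (320, 181), (408, 135)]
20 [(213, 174), (208, 354), (352, 197), (414, 179)]
25 [(206, 186), (303, 292), (354, 181), (412, 136)]
30 [(206, 186), (303, 292), (328, 210), (415, 153)]
35 [(224, 283), (340, 411), (304, 352), (402, 291)]
40 [(224, 283), (340, 411), (386, 444), (350, 238)]
45 [(340, 408), (296, 356), (408, 489), (349, 419)]
50 [(346, 423), (351, 422), (297, 368), (404, 487)]
55 [(349, 420), (346, 423), (358, 426), (229, 287)]
60 [(343, 421), (346, 423), (351, 428), (345, 420)]
65 [(352, 428), (358, 431), (356, 427), (350, 424)]
70 [(358, 428), (353, 431), (368, 441), (355, 434)]
75 [(342, 324), (353, 321), (344, 434), (346, 427)]
80 [(349, 318), (346, 311), (342, 299), (345, 307)]
85 [(358, 312), (349, 307), (339, 311), (347, 312)]
90 [(353, 310), (353, 306), (351, 305), (349, 301)]
95 [(350, 308), (362, 301), (359, 296), (350, 290)]
100 [(175, 295), (174, 287), (310, 292), (376, 290)]
105 [(164, 290), (164, 290), (163, 327), (167, 310)]
110 [(167, 308), (167, 308), (158, 381), (158, 381)]
```

The edge now shows at about 75°, so the lid is moving with little force. I'll follow its arc down.

{"name": "servo_tool", "arguments": {
  "increments": [
    [0, 0, -7, 0, 0],
    [0, 0, -8.5, 3, 0],
    [0, 0, -8.5, 4, 0],
    [0, 0, -8, 4, 0],
    [0, 0, -8, 5, 0],
    [0, 0, -6.5, 6, 0],
    [0, 0, -6.5, 7, 0],
    [0, 0, -6, 7, 0],
    [0, 0, -6, 7, 0],
    [0, 0, 0, 0, 0]
  ]
}}

```text
t: 44.1
tool_pos: [0.498, -0.218, 0.1627]
tool_rot: [-3.129, 0.272, 0.004]
contact_force: [-0.4, -0.1, 0.1]
opening: 0.0003
grip_force: 0.0
```

{"name": "servo_tool", "arguments": {
  "increments": [
    [0, 0, -4, 6, 0],
    [0, 0, -3, 6, 0],
    [0, 0, -3, 6, 0],
    [0, 0, -3, 6, 0],
    [0, 0, -2, 5, 0],
    [0, 0, -2, 5, 0],
    [0, 0, -1, 5, 0],
    [0, 0, 0, 0, 0]
  ]
}}

```text
t: 45.1
tool_pos: [0.5014, -0.2006, 0.1244]
tool_rot: [-3.129, 0.273, 0.002]
contact_force: [0.0, 0.4, -0.4]
opening: 0.0001
grip_force: 0.0
```

{"name": "servo_tool", "arguments": {
  "increments": [
    [0, 0, 0, 3, 0],
    [0, 0, 0, 2, 0],
    [0, 0, 0, 2, 0],
    [0, 0, 0, 2, 0],
    [0, 0, 0, 0, 0]
  ]
}}

```text
t: 45.72
tool_pos: [0.5016, -0.2011, 0.1158]
tool_rot: [3.13, -0.273, -0.001]
contact_force: [-0.2, 0.0, 1.1]
opening: -0.0001
grip_force: 0.0
```

{"name": "servo_tool", "arguments": {
  "increments": [
    [0, 0, 0, 1, 0],
    [0, 0, 0, 1, 0],
    [0, 0, 0, 1, 0],
    [0, 0, 0, 0, 0]
  ]
}}

```text
t: 46.22
tool_pos: [0.5017, -0.2011, 0.115]
tool_rot: [3.13, -0.273, -0.001]
contact_force: [-5.9, 2.5, 10.7]
opening: 0.0004
grip_force: 5.1
```

Firm contact at 115 mm, the height of the lid's outer face when shut. I'll back off and check.

{"name": "servo_tool", "arguments": {
  "increments": [
    [0, 0, 0, -10, 0],
    [0, 0, 0, -30, 0],
    [0, 0, 0, -50, 0],
    [0, 0, 0, -50, 0],
    [0, 0, -40, -20, 0],
    [0, 0, -50, 0, 0],
    [0, 0, -50, 0, 0],
    [0, 0, -50, 0, 0],
    [0, 0, -30, 0, 0],
    [0, 0, 0, 0, 0],
    [0, 0, 0, 0, 0]
  ]
}}

```text
t: 47.6
tool_pos: [0.5398, 0.0151, 0.2731]
tool_rot: [3.129, -0.273, 0.0]
contact_force: [-0.1, -0.4, 0.5]
opening: -0.0001
grip_force: 0.0
```

```bash
python3 - <<'E'
from h import *
c=np.array([.5009,-.2181]);th=np.radians(-100);ex=np.array([np.cos(th),np.sin(th)]);ey=np.array([-ex[1],ex[0]])
b=get_image("side");a0=np.load("side0.npy");C=cam("side")
for x in range(-100,90,8):
    u,v=proj(C,np.r_[c+ex*x/1e3+ey*.03,.115])[0].round().astype(int);print(x,(u,v),a0[v,u].tolist(),b[v,u].tolist())
# edge corners fit: lid contour
t=get_image("top");d=cv2.absdiff(t,np.load("top0.npy")).sum(2)
CT=cam("top")
for x in range(-96,84,8):
    u,v=proj(CT,np.r_[c+ex*x/1e3-ey*.03,.115])[0].round().astype(int);print(x,t[v,u].tolist(),end=' ')
print(get_obs()['contact_force'])
E
```

```text
-100 (np.int64(271), np.int64(246)) [145, 115, 80] [154, 126, 87]
-92 (np.int64(271), np.int64(249)) [143, 116, 79] [151, 124, 85]
-84 (np.int64(271), np.int64(252)) [145, 119, 82] [164, 136, 95]
-76 (np.int64(272), np.int64(255)) [144, 117, 82] [168, 139, 100]
-68 (np.int64(272), np.int64(258)) [141, 114, 79] [172, 144, 106]
-60 (np.int64(272), np.int64(261)) [83, 66, 44] [197, 176, 136]
-52 (np.int64(272), np.int64(264)) [80, 63, 43] [198, 177, 137]
-44 (np.int64(272), np.int64(267)) [82, 66, 44] [198, 177, 137]
-36 (np.int64(272), np.int64(270)) [85, 67, 46] [197, 175, 135]
-28 (np.int64(273), np.int64(273)) [102, 81, 55] [199, 176, 139]
-20 (np.int64(273), np.int64(276)) [138, 108, 72] [198, 176, 137]
-12 (np.int64(273), np.int64(279)) [129, 101, 68] [199, 176, 137]
-4 (np.int64(273), np.int64(282)) [136, 108, 72] [198, 177, 137]
4 (np.int64(273), np.int64(285)) [138, 108, 72] [197, 175, 136]
12 (np.int64(273), np.int64(289)) [85, 66, 42] [197, 175, 134]
20 (np.int64(274), np.int64(292)) [149, 121, 86] [198, 175, 136]
28 (np.int64(274), np.int64(295)) [99, 78, 55] [199, 177, 138]
[... 205 characters left out ...]
75), np.int64(309)) [97, 82, 60] [165, 136, 96]
68 (np.int64(275), np.int64(312)) [98, 83, 61] [166, 135, 98]
76 (np.int64(275), np.int64(316)) [91, 76, 55] [97, 78, 48]
84 (np.int64(275), np.int64(319)) [74, 60, 37] [94, 75, 45]
-96 [82, 59, 38] -88 [71, 52, 32] -80 [199, 148, 91] -72 [201, 150, 92] -64 [195, 150, 94] -56 [229, 189, 127] -48 [228, 188, 125] -40 [228, 186, 125] -32 [230, 191, 128] -24 [229, 190, 127] -16 [230, 192, 127] -8 [231, 194, 132] 0 [232, 193, 130] 8 [232, 193, 130] 16 [232, 193, 129] 24 [233, 195, 132] 32 [232, 192, 129] 40 [234, 195, 131] 48 [234, 196, 131] 56 [196, 145, 86] 64 [195, 148, 87] 72 [189, 141, 81] 80 [184, 136, 80] [-0.21814499  0.04919305 -0.07620645]
```

```bash
python3 -c "
from station import *
print(finish_job())"
```

```text
the job is handed in; nothing more can be done
None
```

Job handed in at about 48 s: both stamps stand carved end up on the floor of their own pockets and the lid was lowered shut; by my camera and contact checks it all holds, but the judged result wasn't shown.

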